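# Open the wax melter's cover, freeing its catch only if it holds

## Robot

A 6-joint arm with a two-finger parallel gripper is mounted at the origin on the work surface. World frame = base frame: x ahead of the robot, y to its left, z up, the work surface at z = 0. Lengths are in mm, angles in rad, forces in N, time in s.
With the tool pointing down it reaches from about 275 to 725 mm from the base axis. Payload 5.6 kg.
Tool frame: the origin (TCP) lies on the centre line of the jaws, within the pads' length; the fingertips stand ahead of it and the grasp point (between the pads) lies 3 mm ahead of it (tip_reach is the z of the fingertips in the tool frame, in mm); z points along the fingers, y is the direction in which the jaws open and shut (so a half turn about z gives the same grasp; the last joint's range is limited). The gripper opens to 85 mm and grips with 20 to 120 N. Pads are 22 mm wide; open, the fingers measure 114 mm over their backs; the gripper's body (76 mm by 85 mm) begins 54 mm behind the grasp point. The pads swing forward as they close: fully open they stand 13 mm farther back than shut.
Start: joints at [-0.987, 0.255, 0.108, 0, -1.424, -0.285], TCP at [161.925, -525.617, 253.283] pointing down, gripper open.
Joint ranges: [-2.95, 2.95], [-1.21, 1.97], [-1.09, 1.5], [-2.87, 1.71], [-2.94, -0.07], [-3.05, 3.05]. Speed limits (rad/s): [2.57, 2.57, 3.14, 3.14, 3.14, 3.14].

## Interface

Orientations are given as a unit quaternion [x, y, z, w].
In Python, from plant import * gives the robot as it stands.
- The arm moves only by the tool arm_command, never from a script. Its argument "plan" is a list of rows, each a list of 4 numbers: the shift along the tool's x, y, z in cm, then the turn about the tool's z in rad. A call has exactly 10 rows; each row is the pose to reach, as a shift and turn from the pose commanded when the call began, along the tool's axes at that moment; what a row does not reach only later rows make up. A row lasts 1/12 s, in which the tool goes at most 41.7 mm and 7.16 degrees, less where a joint would pass 70% of its speed; a pose out of reach is approached as far as the arm can. A call with a gripper value outside its range is refused whole. "hand" is the opening in per cent of the stroke, from 0 (shut) to 100 (fully open), set as the call begins (left out, the last holds). The fingers move at their own pace and stop on an object; the grip force is fixed at half the most. Time passes only in rows, so rows that repeat a pose let the fingers close, or fill a call up. It gives the time, the measured TCP pose, the force and the opening at its end, in the units of the state.
- observe(): the state, without advancing time (a new reading comes with each control period).
- snapshot(name): name is "scene" or "top" or "wrist"; returns a dict with "color" (400x640x3 uint8, red, green, blue), "camera_matrix" (3x3 intrinsics, pixels), "distortion" ([k1, k2, p1, p2, k3] as OpenCV has them; the pictures are not rectified), "R" (3x3) and "t" (3): a world point X has camera coordinates R X + t. Camera axes: x right, y down, z forward; pixel columns grow to the right and rows downward; lengths in mm; the calibration is good to about 2 mm. A picture is of the moment at which its call begins. There is no depth.
- hand_in(): hands the job in, once; it reports no verdict.
The state is a dict: "clock": time; "joint_positions": joint angles; "dq": joint speeds; "tau": joint torques, N m; "ee_pos": TCP position; "ee_rot": TCP orientation; "ft_force": force on the tool from outside, world axes, zero at the start; "ft_torque": the same for the moment, N m; "opening": finger opening in mm.
Only numpy, scipy, OpenCV 4.12 (cv2) and the standard library are available. Lean on these libraries where they do the work, as an engineer would, in place of code of your own. Each camera call takes 0.05 s, during which the arm holds its last target. There are 200 camera calls.

## Task

Open the hinged cover of the bench wax melter so that wax can be loaded. Before touching the catch, tug the cover up by its bar handle to learn whether it is caught; if it only gives a little and stops, let it down, slide the catch knob all the way to one end, and lift again. Raise the cover to between half and two thirds of the way to upright (about 45 to 60 degrees), and finish while still holding it there; leave the kettle and the two tins beside the melter where they stand.

Things in the scene. Friction and masses are not known exactly. Their poses are not given: they have to be found in the camera images.
- melter: the bench wax melter, a fixed steel tank 240 mm (its x) by 300 mm (its y); origin under its centre on the table, its x axis points from its front ledge to its hinge side, z up. Along its front (-x) edge runs a flat ledge 48 mm deep, top 132 mm above the table; behind the ledge lies the cover, its top flush with the ledge
- cover (a joint): angle of the steel cover (190 x 300 mm, 12 mm thick, about 0.7 kg) in rad: 0 shut, grows as its front edge is raised, stop at 1.3. It always falls shut when let go. A caught cover gives about 0.035 rad (6 mm at the handle) and stops hard; a free one keeps rising
- cover_handle (a point): middle of the bar handle on the cover: a round bar, 12 mm thick, 100 mm long along the melter's y, its axis 35 mm above the cover's top, with 29 mm free beneath it and 8 mm thick posts at both ends. Shut, it lies at (-40, 65, 167) mm in the melter's frame; it moves with the cover
- cover_hinge (a point): middle of the cover's hinge line, which runs along the melter's y at (120, 0, 120) mm in the melter's frame; the handle bar's axis is 160 mm towards the front of it and 47 mm above it when the cover is shut
- catch_knob (a point): centre of the catch knob: an upright black block 26 mm (melter's x) by 14 mm (y) by 34 mm tall that stands on the ledge, its foot 2 mm above it. Shut or open it slides along the melter's y; at mid travel its centre is at (-96, -80, 151) mm in the melter's frame
- catch (a joint): slide of the catch knob in m along the melter's y: 0 mid travel, stops at -0.024 and +0.024; it starts near 0, needs about 3 N and stays where it is left. It moves a toothed bar inside the tank, whose place cannot be seen: near mid travel a tooth may or may not hold the cover. If the cover is caught there, either end of the travel frees it; if it is free there, moving the knob may catch it. Do not pull the cover up while sliding it
- kettle: bystander: aluminium kettle, 176 mm across, 206 mm tall with its handle, origin under its centre
- tin_a: bystander: tin 72 mm across, 89 mm tall, on the melter's +y side, origin under its centre
- tin_b: bystander: a like tin on the melter's -y side, origin under its centre

How it is judged (in metres and radians):
On the way, in this order (a step that is already met when the one before it is completed fails the run):
1. the cover is tugged up (at least 0.018 rad) while the catch knob is still where it started (within 6 mm) (value of joint cover above 0.018 rad and distance of catch_knob from where it was at the start of the episode below 0.006 m), for 0.1 s.
2. the cover is raised past 0.7 rad (value of joint cover above 0.7 rad), for 0.2 s.
At the end, for the whole second after the job is handed in: the cover stands still between 0.7 and 1.15 rad open, carried by the robot's fingers (contact over 0.4 N) and by nothing else, through the last second; kettle and tins within 30 mm of where they stood (value of joint cover between 0.7 and 1.15 rad and velocity of joint cover between -0.1 and 0.1 rad/s and contact force between the fingers and cover above 0.4 N and contact force between cover and tin_a below 0.1 N and contact force between cover and tin_b below 0.1 N and contact force between cover and kettle below 0.1 N and distance of each of tin_a, tin_b, kettle from where it was at the start of the episode below 0.03 m); the arm keeps its last pose, push and grip.
It fails at once if the kettle or a tin is pushed more than 30 mm or tipped (distance of any of tin_a, tin_b, kettle from where it was at the start of the episode above 0.03 m or angle between any of tin_a, tin_b, kettle's own z axis and vertical above 0.35 rad).
It also fails if it takes over 64 s, if anything falls off the work surface, if the arm or the gripper's body presses on something with over 40 N, if the wrist force passes 120 N, or if a joint passes its speed limit or range.

## Working session

There is one attempt and no reset: what is moved stays moved. The work goes in short steps, Python scripts to look and compute and a tool call to move; the robot and the scene stay as the last step left them, time stands still between calls to the robot, and variables do not carry over. Pictures are saved under pics/ and viewed, about 8 in all and at most 12, crops included, and the job is handed in when it is done.

Besides the shell and the picture viewer there is one more tool, called after ">>>" by a JSON object that holds its "name" and its "arguments", one argument or row to a line. arm_command: Moves the arm, as the interface text tells. Its arguments: {"type":"object","properties":{"plan":{"type":"array"},"hand":{"type":"number"}},"required":["plan"]}

```bash
mkdir -p pics; ls; python3 - <<'E'
from plant import *
import cv2
s=observe();print(s)
for n in ("scene","top"):
    d=snapshot(n);cv2.imwrite(f"pics/{n}0.png",d["color"][:,:,::-1])
    print(n,d["camera_matrix"],d["distortion"],d["R"],d["t"])
E
```

```text
pics
{'clock': 0.0, 'joint_positions': array([-9.87422908e-01,  2.55730991e-01,  1.06984408e-01, -4.71715715e-04,
       -1.42391459e+00, -2.84590874e-01]), 'dq': array([-0.00077162, -0.00062151,  0.00098227,  0.00030255, -0.0003872 ,
        0.00016524]), 'tau': array([ 5.59323362e-04, -3.86629629e+01,  2.37943590e+01,  5.36503315e+00,
       -6.14642995e-03,  1.42045837e-05]), 'ee_pos': array([ 161.80611945, -525.17030781,  252.39670361]), 'ee_rot': array([-1.48801794e-01,  9.88866575e-01,  9.44080095e-04, -1.80412080e-04]), 'ft_force': array([ 0.57378101, -0.98208095,  0.04759959]), 'ft_torque': array([ 0.0296535 , -0.00127267,  0.02917436]), 'opening': 85.19861860495968}
scene [[426.95304514   0.         313.15472536]
 [  0.         426.95304514 203.17155084]
 [  0.           0.           1.        ]] [-0.0137436  0.         0.         0.         0.       ] [[-0.39290189  0.91951738 -0.01076538]
 [ 0.82522881  0.34739953 -0.44532122]
 [-0.40574071 -0.18385145 -0.89530616]] [  73.60922707 -449.74249937 1716.31301776]
top [[412.14027012   0.         317.45964536]
 [  0.         412.14027012 199.55446167]
 [  0.           0.           1.        ]] [-0.00186326  0.          0.          0.          0.        ] [[-0.01677052 -0.99984889  0.00457685]
 [-0.99899994  0.01656617 -0.0415293 ]
 [ 0.04144721 -0.00526874 -0.9991268 ]] [ 153.66213464  550.89685714 1167.91402455]
```

View pics/scene0.png

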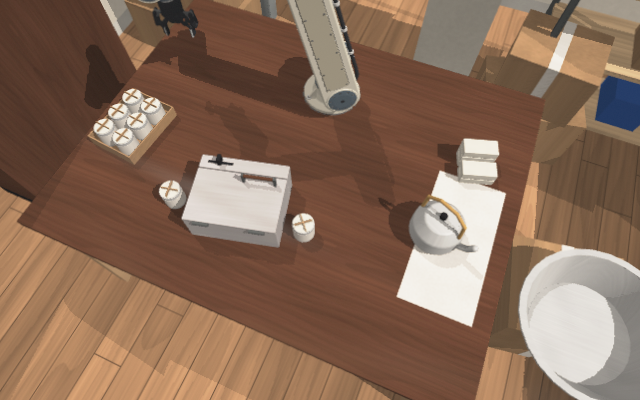

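View pics/top0.png

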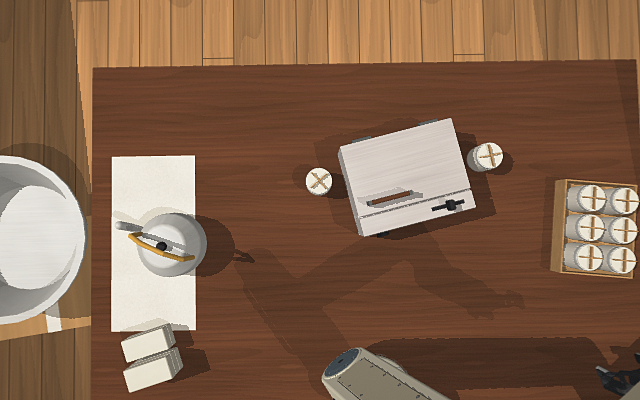

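The scene view shows the melter at about (238,200), with tins on both sides and the kettle far off at (440,225). In the top view the cover spans roughly (340,148), (452,119), (477,208) and (359,236). The brown bar handle runs from about (368,203) to (412,192), and the black knob is near (450,205).

```bash
cat > h.py <<'E'
from plant import *
import numpy as np, cv2
def ray(d,uv):
    p=cv2.undistortPoints(np.array(uv,float).reshape(-1,1,2),d["camera_matrix"],np.array(d["distortion"])).reshape(-1,2)
    R=np.array(d["R"]);C=-R.T@np.array(d["t"]).ravel()
    return C,np.c_[p,np.ones(len(p))]@R
def onz(d,uv,z):
    C,v=ray(d,uv);return C+v*((z-C[2])/v[:,2])[:,None]
def proj(d,X):
    return cv2.projectPoints(np.array(X,float).reshape(-1,1,3),cv2.Rodrigues(np.array(d["R"]))[0],np.array(d["t"],float).reshape(3),d["camera_matrix"],np.array(d["distortion"]))[0].reshape(-1,2)
E
python3 - <<'E'
from h import *
d=snapshot("top");im=d["color"].astype(int)
hsv=cv2.cvtColor(d["color"],cv2.COLOR_RGB2HSV)
roi=np.zeros((400,640),bool);roi[110:245,335:480]=1
br=((im[...,0]-im[...,2]>40)&roi);
# only inside top face: handle roi
b2=br.copy();b2[:,:360]=0;b2[:,425:]=0;b2[:185]=0;b2[212:]=0
r=cv2.minAreaRect(np.argwhere(b2)[:,::-1].astype(np.float32));print("handle",r,b2.sum())
print(onz(d,[r[0]],167), onz(d,cv2.boxPoints(r),167))
k=(im.max(2)<60)&roi;k[:,:425]=0;k[:190]=0;k[:,472:]=0;k[218:]=0
ys,xs=np.where(k);print("knob",xs.mean(),ys.mean(),xs.min(),xs.max(),ys.min(),ys.max(),k.sum())
w=((im.min(2)>110)&roi).astype(np.uint8)
c=max(cv2.findContours(w,0,2)[0],key=cv2.contourArea)
q=cv2.approxPolyDP(c,6,True).reshape(-1,2);print(q,onz(d,q,132))
big=cv2.resize(d["color"][100:250,330:485],None,fx=5,fy=4,interpolation=2)
big=cv2.resize(d["color"][100:250,330:485],None,fx=4,fy=4,interpolation=2)
cv2.imwrite("pics/crop1.png",big[:,:,::-1])
E
```

```text
handle ((390.3235778808594, 197.29415893554688), (4.123105525970459, 37.83555603027344), 75.96376037597656) 152
[[549.53357654 -35.84701703 167.        ]] [[543.8759551   11.16741741 167.        ]
 [565.19667513 -80.67970803 167.        ]
 [555.19689517 -82.91006365 167.        ]
 [533.89843964   8.90425826 167.        ]]
knob 448.3575757575758 204.98181818181817 432 463 200 217 165
[[450 118]
 [340 146]
 [359 234]
 [475 206]] [[ 754.28471082 -202.07869722  132.        ]
 [ 685.76666455   84.58467425  132.        ]
 [ 458.37905338   40.26495609  132.        ]
 [ 525.0713909  -259.55221705  132.        ]]
```

View pics/crop1.png

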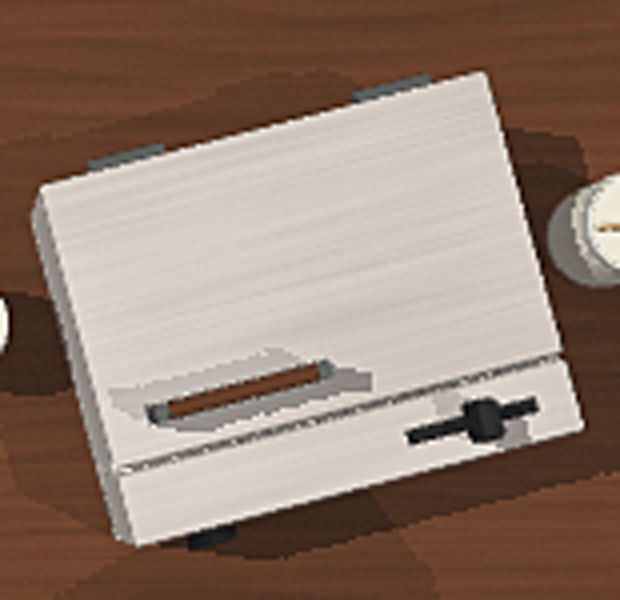

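The crop (4x, offset 330,100) shows the bar's posts at top-view pixels (369.3,203.3) and (411.3,192.5). The knob is at about (451.5,205), and the top corners are clear.

```bash
python3 - <<'E'
from h import *
d=snapshot("top")
px=np.array([[45,185],[487,72],[583,428],[135,545]])/4+[330-.375,100-.375]
P=list(onz(d,px,132)[:,:2]);M=[[120,150],[120,-150],[-120,-150],[-120,150]]
h=onz(d,np.array([[157,413],[325,370]])/4+[330-.375,100-.375],167)[:,:2];P+=list(h);M+=[[-40,111],[-40,19]]
k=onz(d,np.array([[486,420]])/4+[329.6,99.6],160)[:,:2];print("knob",k)
P=np.array(P);M=np.array(M,float)
pc,mc=P.mean(0),M.mean(0)
U,S,V=np.linalg.svd((M-mc).T@(P-pc));R=V.T@np.diag([1,np.linalg.det(V.T@U.T)])@U.T
t=pc-R@mc;th=np.arctan2(R[1,0],R[0,0]);print("yaw",th,"org",t,"res",np.round((M@R.T+t-P),1))
f=lambda x,y:(R@[x,y]+t).round(1)
print("handle",f(-40,65),"meas",h.mean(0),"knob0",f(-96,-80),"hinge",f(120,0))
# in melter frame knob y
print("knob melter",R.T@(k[0]-t))
s=observe();from scipy.spatial.transform import Rotation as Ro
print(Ro.from_quat(s["ee_rot"]).as_matrix().round(3))
np.save("mel.npy",[*t,th])
# tins
for n,u in(("a",(318.5,181)),("b",(489,155))): print(n,R.T@(onz(d,[u],89)[0,:2]-t))
# scene check
e=snapshot("scene");X=[[*f(-40,65),167],[*f(-96,-80),168],[*f(120,150),132],[*f(-120,-150),132]];print(proj(e,X))
E
```

```text
knob [[ 529.0283127  -188.87534401]]
yaw 0.23404930788905826 org [604.03127167 -88.68158233] res [[-0.1  2.7]
 [ 0.3 -1.1]
 [-1.4 -2. ]
 [-0.9  0.2]
 [ 2.8 -7.8]
 [-0.8  7.8]]
handle [550.  -34.7] meas [549.05029556 -34.76266666] knob0 [ 529.2 -188.8] hinge [720.8 -60.9]
knob melter [-96.19479183 -80.06744506]
[[-0.956 -0.294 -0.   ]
 [-0.294  0.956  0.001]
 [ 0.     0.001 -1.   ]]
a [ 49.21110147 224.64066217]
b [   3.50749008 -237.06436101]
[[257.44869362 177.15416095]
 [217.81831792 155.94337181]
 [274.1733123  231.69636522]
 [201.90106376 152.98006859]]
```

>>> {"name": "arm_command", "arguments": {
  "plan": [
    [-3, 2, 0, -0.08],
    [-6, 4, 0, -0.16],
    [-9, 6, 0, -0.24],
    [-12, 8.3, 0, -0.33],
    [-15, 10.3, 0, -0.42],
    [-18, 12.4, 0, -0.51],
    [-21, 14.5, 0, -0.6],
    [-24, 16.5, 0, -0.69],
    [-25.8, 17.8, 0, -0.75],
    [-25.8, 17.8, 0, -0.75]
  ],
  "hand": 60
}}

```text
clock: 1.08
ee_pos: [358.1, -276.8, 253.2]
ee_rot: [-0.504, 0.864, 0.0, 0.001]
ft_force: [-0.8, 0.1, 0.1]
opening: 51.4
```

```bash
cat >> h.py <<'E'
from scipy.spatial.transform import Rotation as Ro
def go(x,y,z,yaw=0.234):
    s=observe();A=Ro.from_quat(s["ee_rot"]).as_matrix();p=s["ee_pos"]
    want=np.arctan2(np.sin(yaw+np.pi),np.cos(yaw+np.pi));cur=np.arctan2(A[1,1],A[0,1])
    turn=-((want-cur+np.pi)%(2*np.pi)-np.pi)
    print("t",round(s["clock"],2),"pos",p.round(1),"F",s["ft_force"].round(1),"open",round(s["opening"],1),"q6",s["joint_positions"][5].round(2))
    print("shift cm",(A.T@(np.array([x,y,z])-p)/10).round(2),"turn",turn.round(3),"tilt",A[2,:].round(3))
def mel(x,y):
    m=np.load("mel.npy");c,s=np.cos(m[2]),np.sin(m[2]);return m[0]+c*x-s*y,m[1]+s*x+c*y
E
python3 -c "
from h import *
import plant;print([n for n in dir(plant) if n[0]!='_'], globals().get('tip_reach'))
go(550,-35,253)"
```

```text
['MotionError', 'hand_in', 'observe', 'snapshot', 'tip_reach'] 22.0
t 1.08 pos [ 358.1 -276.8  253.2] F [-0.8  0.1  0.1] open 51.4 q6 -0.2
shift cm [-30.5   -4.8    0.06] turn -0.749 tilt [-0.001 -0.    -1.   ]
```

>>> {"name": "arm_command", "arguments": {
  "plan": [
    [-3.5, -0.5, 0, -0.08],
    [-7, -1, 0, -0.16],
    [-10.5, -1.6, 0, -0.24],
    [-14, -2.2, 0, -0.33],
    [-17.5, -2.8, 0, -0.42],
    [-21, -3.3, 0, -0.51],
    [-24.5, -3.8, 0, -0.6],
    [-28, -4.4, 0, -0.69],
    [-30.5, -4.8, 0, -0.75],
    [-30.5, -4.8, 0, -0.75]
  ]
}}

```text
clock: 1.92
ee_pos: [551.8, -36.1, 251.8]
ee_rot: [0.785, -0.62, -0.001, 0.0]
ft_force: [-0.2, -0.7, -0.8]
opening: 51.3
```

```bash
python3 -c "
from h import *
go(550,-35,172)
d=snapshot('wrist');cv2.imwrite('pics/w1.png',d['color'][:,:,::-1])
a=mel(-40,65)
print(proj(d,[[*a,167],[*mel(-40,111),167],[*mel(-40,19),167],[*mel(-96,-80),168]]).round(1), d['R'].round(2),d['t'])"
```

```text
t 1.92 pos [551.8 -36.1 251.8] F [-0.2 -0.7 -0.8] open 51.3 q6 0.02
shift cm [-0.14  0.14  7.98] turn -0.0 tilt [-0.001  0.001 -1.   ]
[[319.  219.8]
 [318.9 279.9]
 [319.  151.7]
 [421.5 -28.5]] [[-0.97 -0.23  0.  ]
 [-0.22  0.93  0.3 ]
 [-0.07  0.29 -0.96]] [527.90437882 117.1139244  428.32354271]
```

View pics/w1.png

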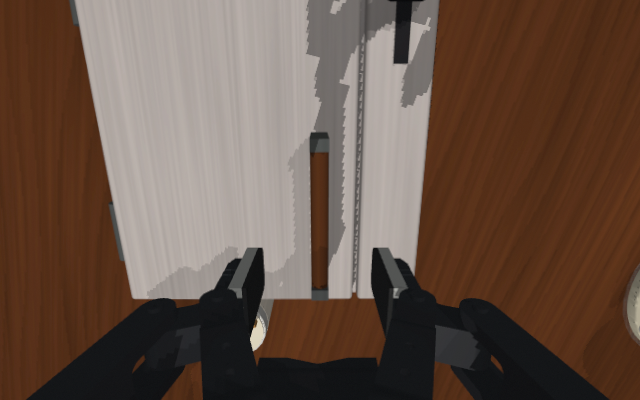

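The bar runs vertically at u≈319 between v≈142 and 295, centred between the jaws and within 2 px of the prediction. I'll descend and grip it.

>>> {"name": "arm_command", "arguments": {
  "plan": [
    [-0.1, 0.1, 2, 0],
    [-0.1, 0.1, 4, 0],
    [-0.1, 0.1, 5.5, 0],
    [-0.1, 0.1, 6.5, 0],
    [-0.1, 0.1, 7.3, 0],
    [-0.1, 0.1, 7.8, 0],
    [-0.1, 0.1, 8.1, 0],
    [-0.1, 0.1, 8.1, 0],
    [-0.1, 0.1, 8.1, 0],
    [-0.1, 0.1, 8.1, 0]
  ]
}}

```text
clock: 2.8
ee_pos: [549.0, -38.4, 173.0]
ee_rot: [0.783, -0.622, 0.001, -0.0]
ft_force: [-0.2, -0.3, 0.6]
opening: 51.0
```

>>> {"name": "arm_command", "arguments": {
  "plan": [
    [0, 0, 0, 0],
    [0, 0, 0, 0],
    [0, 0, 0, 0],
    [0, 0, 0, 0],
    [0, 0, 0, 0],
    [0, 0, 0, 0],
    [0, 0, 0, 0],
    [0, 0, 0, 0],
    [0, 0, 0, 0],
    [0, 0, 0, 0]
  ],
  "hand": 0
}}

```text
clock: 3.63
ee_pos: [551.0, -37.8, 172.9]
ee_rot: [0.783, -0.622, 0.002, -0.002]
ft_force: [6.9, 0.4, -2.6]
opening: 9.6
```

>>> {"name": "arm_command", "arguments": {
  "plan": [
    [0, 0, -0.1, 0],
    [0, 0, -0.2, 0],
    [0, 0, -0.3, 0],
    [0, 0, -0.4, 0],
    [0, 0, -0.5, 0],
    [0, 0, -0.5, 0],
    [0, 0, -0.5, 0],
    [0, 0, -0.5, 0],
    [0, 0, -0.5, 0],
    [0, 0, -0.5, 0]
  ]
}}

```text
clock: 4.47
ee_pos: [552.1, -37.5, 177.3]
ee_rot: [0.783, -0.622, 0.002, -0.003]
ft_force: [12.9, 0.4, -8.5]
opening: 9.9
```

```bash
python3 -c "
from h import *
go(550,-35,172)"
```

```text
t 4.47 pos [552.1 -37.5 177.3] F [12.9  0.4 -8.5] open 9.9 q6 0.01
shift cm [-0.29  0.16  0.52] turn -0.005 tilt [ 0.    -0.007 -1.   ]
```

>>> {"name": "arm_command", "arguments": {
  "plan": [
    [0, -0.1, -0.1, 0],
    [0, -0.13, -0.2, 0],
    [0, -0.16, -0.3, 0],
    [0, -0.2, -0.4, 0],
    [0, -0.25, -0.5, 0],
    [0, -0.25, -0.5, 0],
    [0, -0.25, -0.5, 0],
    [0, -0.25, -0.5, 0],
    [0, -0.25, -0.5, 0],
    [0, -0.25, -0.5, 0]
  ]
}}

```text
clock: 5.3
ee_pos: [553.6, -37.1, 181.6]
ee_rot: [0.783, -0.622, 0.001, -0.002]
ft_force: [11.9, -0.0, -9.6]
opening: 9.8
```

```bash
python3 -c "
from h import *
go(550,-35,172)
d=snapshot('wrist');cv2.imwrite('pics/w2.png',d['color'][:,:,::-1])"
```

```text
t 5.3 pos [553.6 -37.1 181.6] F [11.9 -0.  -9.6] open 9.8 q6 0.01
shift cm [-0.29  0.3   0.96] turn -0.006 tilt [ 0.    -0.005 -1.   ]
```

>>> {"name": "arm_command", "arguments": {
  "plan": [
    [0, -0.15, -0.2, 0],
    [0, -0.25, -0.4, 0],
    [0, -0.35, -0.6, 0],
    [0, -0.45, -0.8, 0],
    [0, -0.55, -1.0, 0],
    [0, -0.65, -1.2, 0],
    [0, -0.75, -1.4, 0],
    [0, -0.75, -1.4, 0],
    [0, -0.75, -1.4, 0],
    [0, -0.75, -1.4, 0]
  ]
}}

```text
clock: 6.18
ee_pos: [558.8, -35.8, 195.3]
ee_rot: [0.783, -0.622, -0.0, -0.0]
ft_force: [4.9, -0.3, -7.7]
opening: 9.3
```

```bash
python3 -c "
from h import *
go(551,-37.8,172.9)
d=snapshot('wrist');e=snapshot('scene')['color'][100:300,140:340]
a=cv2.resize(d['color'],(480,300));b=cv2.resize(e,(300,300))
cv2.imwrite('pics/w3.png',np.hstack([a,b])[:,:,::-1])"
```

```text
t 6.18 pos [558.8 -35.8 195.3] F [ 4.9 -0.3 -7.7] open 9.3 q6 0.01
shift cm [0.02 0.8  2.24] turn -0.006 tilt [-0. -0. -1.]
```

View pics/w3.png

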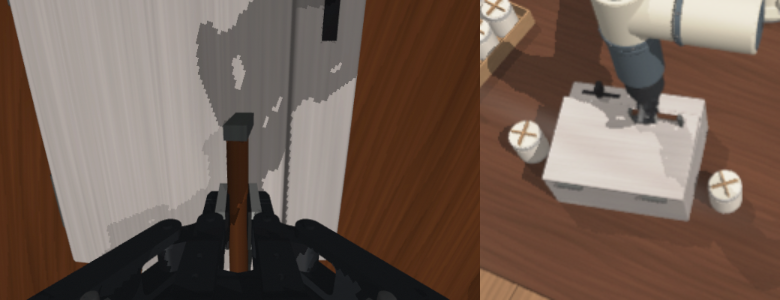

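The tool rose 22 mm and moved 8 mm along the arc with only about 8 N and the bar still gripped, so the cover is free and I'll leave the catch alone. I'll carry on along the arc.

>>> {"name": "arm_command", "arguments": {
  "plan": [
    [0, -0.25, -0.5, 0],
    [0, -0.55, -1.05, 0],
    [0, -0.9, -1.65, 0],
    [0, -1.25, -2.25, 0],
    [0, -1.65, -2.8, 0],
    [0, -2.05, -3.3, 0],
    [0, -2.4, -3.8, 0],
    [0, -2.75, -4.2, 0],
    [0, -2.75, -4.2, 0],
    [0, -2.75, -4.2, 0]
  ]
}}

```text
clock: 7.12
ee_pos: [584.9, -29.5, 238.4]
ee_rot: [0.783, -0.622, -0.0, -0.0]
ft_force: [-2.0, 2.3, -5.1]
opening: 9.9
```

```bash
python3 -c "
from h import *
go(551,-37.8,172.9)"
```

```text
t 7.12 pos [584.9 -29.5 238.4] F [-2.   2.3 -5.1] open 9.9 q6 0.01
shift cm [0.04 3.49 6.55] turn -0.006 tilt [-0.001  0.    -1.   ]
```

>>> {"name": "arm_command", "arguments": {
  "plan": [
    [0, -0.5, -0.5, 0],
    [0, -0.95, -0.88, 0],
    [0, -1.4, -1.3, 0],
    [0, -1.9, -1.7, 0],
    [0, -2.4, -2.05, 0],
    [0, -2.9, -2.4, 0],
    [0, -3.4, -2.75, 0],
    [0, -3.95, -3.13, 0],
    [0, -4.5, -3.4, 0],
    [0, -5.0, -3.7, 0]
  ]
}}

```text
clock: 7.95
ee_pos: [632.5, -18.0, 278.4]
ee_rot: [0.783, -0.622, -0.0, 0.0]
ft_force: [-12.0, 5.8, 6.4]
opening: 9.7
```

```bash
python3 -c "
from h import *
go(551,-37.8,172.9)"
```

```text
t 7.95 pos [632.5 -18.  278.4] F [-12.    5.8   6.4] open 9.7 q6 0.01
shift cm [ 0.08  8.38 10.55] turn -0.005 tilt [-0.001  0.    -1.   ]
```

>>> {"name": "arm_command", "arguments": {
  "plan": [
    [0, -0.3, -0.1, 0],
    [0, -0.6, -0.2, 0],
    [0, -0.9, -0.3, 0],
    [0, -1.1, -0.35, 0],
    [0, -1.3, -0.4, 0],
    [0, -1.3, -0.4, 0],
    [0, -1.3, -0.4, 0],
    [0, -1.3, -0.4, 0],
    [0, -1.3, -0.4, 0],
    [0, -1.3, -0.4, 0]
  ]
}}

```text
clock: 8.78
ee_pos: [646.5, -14.9, 284.6]
ee_rot: [0.783, -0.621, 0.002, -0.002]
ft_force: [-8.7, 7.0, 11.7]
opening: 9.9
```

```bash
python3 -c "
from h import *
go(551,-37.8,172.9)
d=snapshot('wrist');e=snapshot('scene')['color'][100:300,140:340]
a=cv2.resize(d['color'],(480,300));b=cv2.resize(e,(300,300))
cv2.imwrite('pics/w4.png',np.hstack([a,b])[:,:,::-1])"
```

```text
t 8.78 pos [646.5 -14.9 284.6] F [-8.7  7.  11.7] open 9.9 q6 0.01
shift cm [ 0.05  9.89 11.11] turn -0.004 tilt [ 0.001 -0.006 -1.   ]
```

View pics/w4.png

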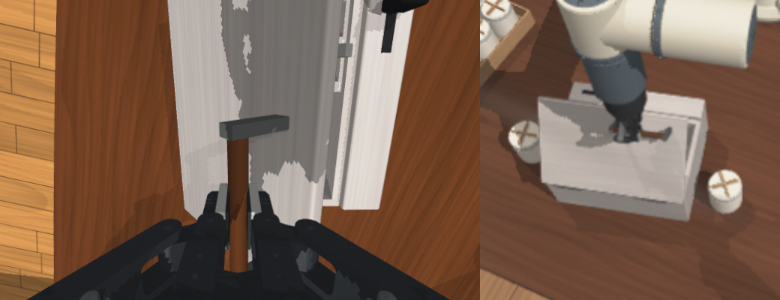

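The cover stands well open in both views (about 0.91 rad from the bar's arc), the tins are untouched, and the bar is still between the pads. I'll hold, check that it's still, then hand in.

>>> {"name": "arm_command", "arguments": {
  "plan": [
    [0, 0, 0, 0],
    [0, 0, 0, 0],
    [0, 0, 0, 0],
    [0, 0, 0, 0],
    [0, 0, 0, 0],
    [0, 0, 0, 0],
    [0, 0, 0, 0],
    [0, 0, 0, 0],
    [0, 0, 0, 0],
    [0, 0, 0, 0]
  ]
}}

```text
clock: 9.72
ee_pos: [646.5, -14.9, 284.6]
ee_rot: [0.783, -0.621, 0.002, -0.002]
ft_force: [-8.2, 7.1, 11.6]
opening: 9.6
```

```bash
python3 -c "
from h import *
go(551,-37.8,172.9)
print(observe()['dq'].round(4)); print(hand_in())"
```

```text
t 9.72 pos [646.5 -14.9 284.6] F [-8.2  7.1 11.6] open 9.6 q6 0.01
shift cm [ 0.05  9.89 11.11] turn -0.004 tilt [ 0.001 -0.006 -1.   ]
[-0.0016 -0.0007 -0.0008 -0.0008  0.0002  0.0002]
the job is handed in; nothing more can be done
None
```

The cover is open to about 0.91 rad (52°), and the gripper was still holding it by the bar when I handed in at 9.7 s. I gripped the bar and tugged the cover before going near the catch. It kept rising well past the 6 mm give with only about 10 N, so it was free and I never touched the knob. I then followed the hinge arc up.

- **Steadiness:** over the last 0.9 s hold the tool did not move, the fingers stayed closed on the bar, and the wrist force was steady at about 15 N.
- **Bystanders:** both tins looked undisturbed in the last scene picture. The kettle was outside that crop, but the arm never went near it.
- **Small disagreements:**
  - The finger opening read about 9.6 mm on a 12 mm bar.
  - The final tool position is about 2 mm off the ideal arc. That makes the angle uncertain by about 0.02 rad, well inside the allowed range.
- **Not measured:** the cover angle comes from the tool position, since there was no direct reading.

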